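# Snap the biscuit box lid shut all round

## Robot

A 6-joint arm with a two-finger parallel gripper is mounted at the origin on the work surface. World frame = base frame: x ahead of the robot, y to its left, z up, the work surface at z = 0. Lengths are in m, angles in rad, forces in N, time in s.
With the tool pointing down it reaches from about 0.375 to 0.9 m from the base axis. Payload 3.1 kg.
Tool frame: the origin (TCP) lies midway between the tips of the shut fingers; the grasp point (between the pads) lies 19 mm behind it; x points along the fingers, z is the direction in which the jaws open and shut, and the axes are right-handed (so a half turn about x gives the same grasp; the last joint's range is limited). The gripper opens to 85 mm and grips with 20 to 120 N. Pads are 22 mm wide; open, the fingers measure 114 mm over their backs; the gripper's body (76 mm by 85 mm) begins 54 mm behind the grasp point. The pads swing forward as they close: fully open they stand 13 mm farther back than shut.
Start: joints at [0.957, 0.527, 1.433, -0, 1.181, -0.178], TCP at [0.264, 0.567, 0.202] pointing down, gripper open.
Joint ranges: [-3.08, 3.08], [-0.75, 2.2], [0.22, 2.44], [-1.43, 4.57], [0, 2.65], [-2.85, 2.85]. Speed limits (rad/s): [2.79, 2.79, 3.14, 3.14, 3.14, 3.14].

## Interface

Orientations are given as a unit quaternion [x, y, z, w].
In Python, from station import status, snapshot, camera_params, ticket gives the robot as it stands.
- The arm moves only by the tool arm_command, never from a script. Its argument "series" is a list that holds one entry, the list of rows, each a list of 4 numbers: the shift along the tool's x, y, z in mm, then the turn about the tool's x in rad. A call has 1 to 10 rows; each row shifts and turns the commanded pose from where the row before left it, along the tool's axes as they then stand; what a row does not reach is not made up. A row lasts 1/10 s, in which the tool goes at most 50 mm and 8.59 degrees, less where a joint would pass 70% of its speed; a pose out of reach is approached as far as the arm can. A call is refused whole if a number of a shift passes 50 or a number of a turn 0.15, either way. A call with a gripper value outside its range is refused whole. "jaw" is the opening in per cent of the stroke, from 0 (shut) to 100 (fully open), set as the call begins (left out, the last holds). The fingers move at their own pace and stop on an object; "force" is the grip in N (left out, the last holds). Time passes only in rows, so rows that do not move let the fingers close. It gives the time, the measured TCP pose, the force and the opening at its end, in the units of the state.
- status.sense(): the state, without advancing time (a new reading comes with each control period).
- snapshot(name): name is "side" or "top" or "wrist"; returns the picture (480x640x3 uint8, red, green, blue); there is no depth.
- camera_params(name): a dict with "fovy" (degrees; the focal length in pixels is half the picture's height over the tangent of half this angle, whatever the lens; pixels are square), "cx", "cy" (the principal point, pixels), "k1" (the pictures are not rectified: a ray, as slopes to the right and down, at radius r is drawn at 1 + k1 r^2 times it, then the intrinsics apply), "extrinsics" (4x4, takes a point from camera to world coordinates); the wrist camera has in their place "mount" (4x4, takes a point from camera to tool coordinates, whose origin is the TCP and whose axes are the tool frame's). Camera axes: x right, y down, z forward; pixel columns grow to the right and rows downward; lengths in m; the calibration is good to about 2 mm. A picture is of the moment at which its call begins: read the wrist's pose just before it. camera_params takes no time and is no camera call.
- ticket.sign_off(): hands the job in, once; it reports no verdict.
The state is a dict: "t": time; "q": joint angles; "qd": joint speeds; "tau": joint torques, N m; "tcp_pos": TCP position; "tool_rot": TCP orientation; "force": force on the tool from outside, world axes, zero at the start; "ft_torque": the same for the moment, N m; "finger_gap": opening from 0.0 (shut) to 1.0 (fully open).
Only numpy, scipy, OpenCV 4.12 (cv2) and the standard library are available. Lean on these libraries where they do the work, as an engineer would, in place of code of your own. Each camera call takes 0.05 s, during which the arm holds its last target. There are 200 camera calls.

## Task

Close the biscuit box: go round its lid rim and press down each raised section with the fingertips until all four sides are fully home, clicked shut and flush with the corners. Keep off the clear window, leave the box standing where it is without lifting it, and leave everything else on the table alone.

Things in the scene. Friction and masses are not known exactly. Their poses are not given: they have to be found in the camera images.
- biscuit_box: White plastic box, loose, about 0.8 kg, its lid 150 mm (box x) by 200 mm (box y) with a grey rim 24 mm wide. Origin: centre of its underside; z up. The rim has four fixed 24 x 24 mm corner caps, tops 72 mm above the table, and between them a snap-fit section along each side. Sections start open to different degrees; one may be nearly or wholly shut.
- window: The clear plastic window, 96 x 146 mm, in the middle of the lid, fixed; its top is 65.5 mm above the table, 6.5 mm below the shut rim. Origin: centre of its underside. Not to be pressed.
- rim_front_top (a point): Centre of the top face of the rim section on the long side towards the box's -x: a flat grey bar 148 mm long and 24 mm wide. Its top is 82 mm above the table (10 mm above the corner caps) when it stands open, 72 mm (flush with the caps) when shut.
- rim_front (a joint): How far that section is pressed down, m: 0 standing open, 0.010 clicked shut (at the start anywhere between). It moves straight down when pressed from above anywhere on its top. Its tight clips resist with a steady 9 N or so all the way down, and it stays where it is left. A hard stop at 0.010, where it is fully home.
- rim_back_top (a point): Centre of the top face of the rim section on the long side towards the box's +x: a flat grey bar 148 mm long and 24 mm wide. Its top is 82 mm above the table (10 mm above the corner caps) when it stands open, 72 mm (flush with the caps) when shut.
- rim_back (a joint): How far that section is pressed down, m: 0 standing open, 0.010 clicked shut (at the start anywhere between). It moves straight down when pressed from above anywhere on its top. Its tight clips resist with a steady 9 N or so all the way down, and it stays where it is left. A hard stop at 0.010, where it is fully home.
- rim_left_top (a point): Centre of the top face of the rim section on the short side towards the box's +y: a flat grey bar 98 mm long and 24 mm wide. Its top is 82 mm above the table (10 mm above the corner caps) when it stands open, 72 mm (flush with the caps) when shut.
- rim_left (a joint): How far that section is pressed down, m: 0 standing open, 0.010 clicked shut (at the start anywhere between). It moves straight down when pressed from above anywhere on its top. Its tight clips resist with a steady 9 N or so all the way down, and it stays where it is left. A hard stop at 0.010, where it is fully home.
- rim_right_top (a point): Centre of the top face of the rim section on the short side towards the box's -y: a flat grey bar 98 mm long and 24 mm wide. Its top is 82 mm above the table (10 mm above the corner caps) when it stands open, 72 mm (flush with the caps) when shut.
- rim_right (a joint): How far that section is pressed down, m: 0 standing open, 0.010 clicked shut (at the start anywhere between). It moves straight down when pressed from above anywhere on its top. Its tight clips resist with a steady 9 N or so all the way down, and it stays where it is left. A hard stop at 0.010, where it is fully home.
- cutter: Round steel biscuit cutter, a ring 68 mm across, 30 mm high, near the box's +y short side; origin centre of underside. Leave alone.
- stamp: Wooden biscuit stamp with a knob, 54 mm across, 56 mm high, near the box's -y short side; origin centre of underside. Leave alone.
- jar: Small glass jar with steel cap, 48 mm across, 62 mm high, behind the box (its +x side); origin centre of underside. Leave alone.
- spatula: Spatula 200 mm long lying in front of the box (its -x side), about along the box's y; origin under its middle. Leave alone.
- bowl: Steel bowl 110 mm across, 50 mm high, on the robot's right; origin centre of underside. Leave alone.
- biscuit_a: Loose green biscuit, 56 mm across, 11 mm thick, on the table off the box's +x +y corner; origin centre of underside. Leave alone.
- biscuit_b: Loose yellow biscuit, 56 mm across, 11 mm thick, on the table off the box's +x -y corner; origin centre of underside. Leave alone.

How it is judged:
At the end, for the whole second after the job is handed in: All four rim sections are pressed at least 8.5 mm down (of 10 mm: flush within 1.5 mm), the box stands flat on the table, at rest, within 30 mm of where it stood, and every other loose thing is within 30 mm of where it stood (value of joint each of rim_front, rim_back, rim_left, rim_right above 0.0085 m and height (world z) of biscuit_box below 0.004 m and angle between biscuit_box's own z axis and vertical below 0.05 rad and distance of each of biscuit_box, cutter, stamp, jar, spatula, bowl, biscuit_a, biscuit_b from where it was at the start of the episode below 0.03 m and linear speed of biscuit_box below 0.01 m/s); the robot touches nothing.
It fails at once if the box is lifted or tipped (height (world z) of biscuit_box above 0.015 m or angle between biscuit_box's own z axis and vertical above 0.2 rad).
It fails at once if the box is pushed more than 40 mm away (distance of biscuit_box from where it was at the start of the episode above 0.04 m).
It fails at once if the clear window is pressed (more than 4 N) (contact force between window and anything else above 4 N).
It fails at once if another loose thing is moved more than 40 mm (distance of any of cutter, stamp, jar, spatula, bowl, biscuit_a, biscuit_b from where it was at the start of the episode above 0.04 m).
It also fails if it takes over 58 s, if anything falls off the work surface, if the arm or the gripper's body presses on something with over 40 N, if the wrist force passes 120 N, or if a joint passes its speed limit or range.

## Working session

There is one attempt and no reset: what is moved stays moved. The work goes in short steps, Python scripts to look and compute and a tool call to move; the robot and the scene stay as the last step left them, time stands still between calls to the robot, and variables do not carry over. Pictures are saved under pics/ and viewed, about 8 in all and at most 12, crops included, and the job is handed in when it is done.

Besides the shell and the picture viewer there is one more tool, called after "Request:" by a JSON object that holds its "name" and its "arguments", one argument or row to a line. arm_command: Moves the arm, as the interface text tells. Its arguments: {"type":"object","properties":{"series":{"type":"array"},"jaw":{"type":"number"},"force":{"type":"number"}},"required":["series"]}

```bash
mkdir -p pics; ls
python3 - <<'E'
from station import status,snapshot,camera_params
import cv2
print(status.sense())
for n in("top","side"):
    cv2.imwrite(f"pics/{n}0.png",snapshot(n)[:,:,::-1]); print(camera_params(n))
print(camera_params("wrist"))
E
```

```text
pics
{'t': 0.0, 'q': array([ 9.56526862e-01,  5.28495090e-01,  1.43392683e+00, -9.40921888e-06,
        1.18138080e+00, -1.78515146e-01]), 'qd': array([-6.54175552e-05,  9.03602397e-04, -1.73524092e-04,  2.92506062e-03,
        2.15807187e-04,  4.33777054e-05]), 'tau': array([-5.75224312e-04, -4.42344868e+01, -1.78028458e+01, -3.38065647e-04,
        8.46390525e-03,  2.46519869e-05]), 'tcp_pos': array([0.2633309 , 0.56594632, 0.20080812]), 'tool_rot': array([-0.38040056,  0.59697877,  0.37980217,  0.59553511]), 'force': array([ 0.39641397, -0.00292981,  0.32541894]), 'ft_torque': array([ 0.03044024, -0.03903752,  0.01869544]), 'finger_gap': 1.00236316888151}
{'fovy': 54.944992147803326, 'cx': 315.3465490243778, 'cy': 243.68139566966914, 'k1': 0.020517574954769184, 'extrinsics': array([[-0.01953402, -0.97636528,  0.21524232,  0.32699798],
       [-0.99978654,  0.01762625, -0.01077944, -0.03634397],
       [ 0.00673076, -0.21540694, -0.97650118,  0.98598382],
       [ 0.        ,  0.        ,  0.        ,  1.        ]])}
{'fovy': 52.82460088098146, 'cx': 321.11717327597006, 'cy': 240.6509503315392, 'k1': -0.08852846921493059, 'extrinsics': array([[ 0.70145663, -0.46487698,  0.54022957, -0.04104167],
       [-0.7126794 , -0.45024877,  0.53792576, -0.60538035],
       [-0.0068316 , -0.76234208, -0.64713823,  0.74825418],
       [ 0.        ,  0.        ,  0.        ,  1.        ]])}
{'fovy': 71.30159127173883, 'cx': 315.0253341786404, 'cy': 241.0494226398372, 'k1': -0.02405092014126847, 'mount': array([[-3.20469046e-04, -3.08038996e-01,  9.51373677e-01,
        -1.72614779e-01],
       [ 7.66579498e-04, -9.51373522e-01, -3.08038688e-01,
         7.97653944e-02],
       [ 9.99999655e-01,  6.30586692e-04,  5.41022144e-04,
        -1.25005294e-03],
       [ 0.00000000e+00,  0.00000000e+00,  0.00000000e+00,
         1.00000000e+00]])}
```

View pics/top0.png

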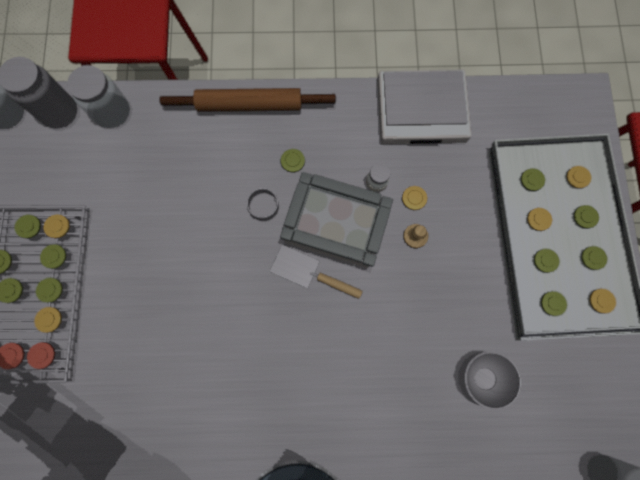

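View pics/side0.png

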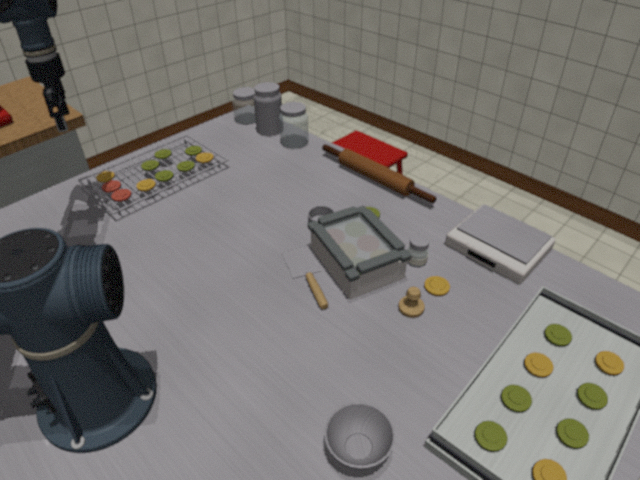

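The box lid is centred near pixel (337,219) in top; its caps are at about (305,180), (385,197), (371,258) and (288,238). Other things are close around it. I'll zoom in.

```bash
cat > h.py <<'E'
import numpy as np,cv2
from station import status,snapshot,camera_params
def K(p):
    f=240/np.tan(np.radians(p['fovy']/2)); return np.array([[f,0,p['cx']],[0,f,p['cy']],[0,0,1.]])
def D(p): return np.array([p['k1'],0,0,0.])
def ext(n):
    p=camera_params(n)
    if n!='wrist': return p,p['extrinsics']
    from scipy.spatial.transform import Rotation as R
    s=status.sense(); T=np.eye(4); T[:3,:3]=R.from_quat(s['tool_rot']).as_matrix(); T[:3,3]=s['tcp_pos']
    return p,T@p['mount']
def unproj(n,px,z,PE=None):
    p,E=PE or ext(n); u=cv2.undistortPoints(np.array(px,float).reshape(-1,1,2),K(p),D(p))[:,0]
    d=np.c_[u,np.ones(len(u))]@E[:3,:3].T; o=E[:3,3]
    return o+d*((z-o[2])/d[:,2])[:,None]
def proj(n,P,PE=None):
    p,E=PE or ext(n); I=np.linalg.inv(E); r=cv2.Rodrigues(I[:3,:3])[0]
    return cv2.projectPoints(np.array(P,float),r,I[:3,3],K(p),D(p))[0][:,0]
E
python3 - <<'E'
from h import *
print(unproj('top',[(304,175),(392,192),(373,266),(281,243)],.072).round(3))
a=cv2.imread('pics/top0.png')[140:310,235:445]; b=cv2.imread('pics/side0.png')[190:330,270:470]
a=cv2.resize(a,None,fx=3.8,fy=3.5,interpolation=2); b=cv2.resize(b,(800,560),interpolation=2)
cv2.imwrite('pics/c1.png',a[:600]);cv2.imwrite('pics/c2.png',b)
E
```

```text
[[ 0.676 -0.026  0.072]
 [ 0.636 -0.208  0.072]
 [ 0.481 -0.161  0.072]
 [ 0.531  0.023  0.072]]
```

View pics/c1.png

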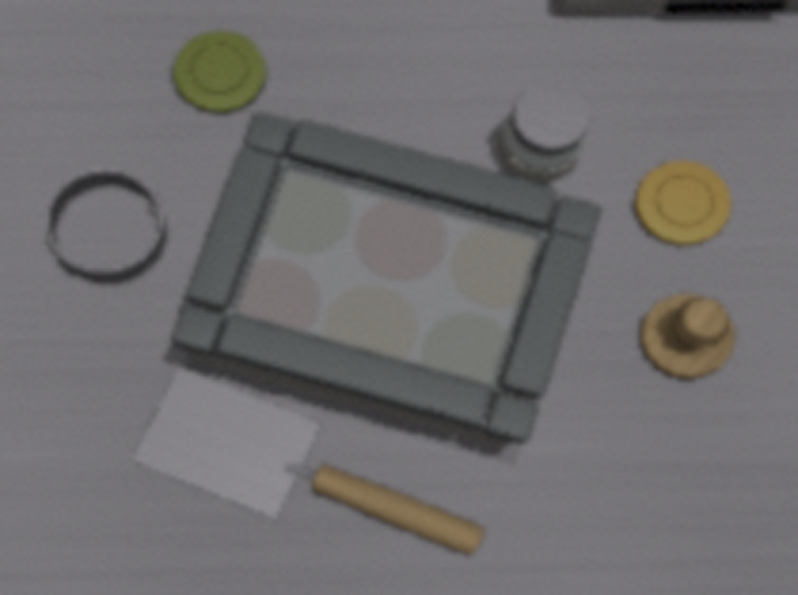

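View pics/c2.png

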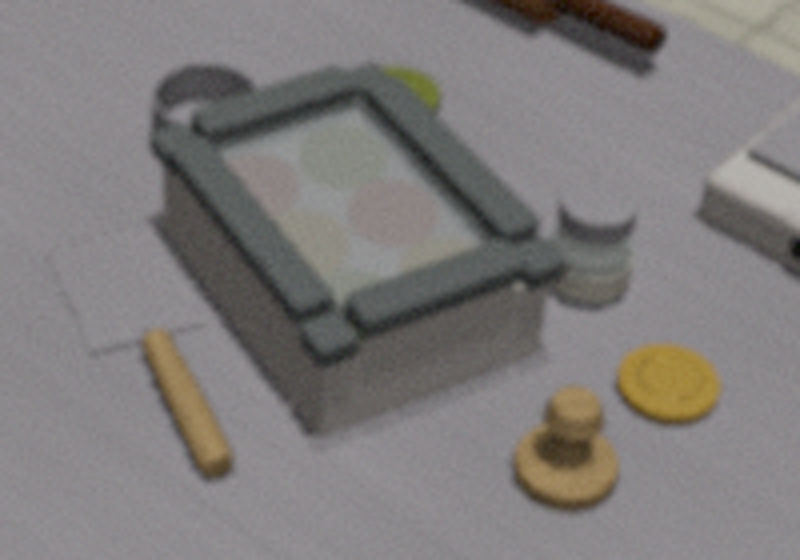

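```bash
cat >> h.py <<'E'
from scipy.spatial.transform import Rotation as R
from scipy.optimize import least_squares
def fit(world):  # outer corners order: (+x+y),(+x-y),(-x-y),(-x+y)
    B=np.array([[.075,.1],[.075,-.1],[-.075,-.1],[-.075,.1]])
    f=lambda v:((B@np.array([[np.cos(v[2]),-np.sin(v[2])],[np.sin(v[2]),np.cos(v[2])]]).T+v[:2])-world[:,:2]).ravel()
    r=least_squares(f,[.58,-.09,0]); return r.x,r.fun.reshape(-1,2)*1000
def move(target,zdir,pos=None,rot=None):
    """turn about tool x so tool z is along +-zdir, then the local shift to target (mm)"""
    s=status.sense(); p=s['tcp_pos'] if pos is None else pos; r=R.from_quat(s['tool_rot']) if rot is None else rot
    M=r.as_matrix(); l=M.T@np.array([*zdir,0]); a=np.arctan2(-l[1],l[2]); a=(a+np.pi/2)%np.pi-np.pi/2
    r2=r*R.from_rotvec([a,0,0]); return a,r2.inv().apply(np.array(target)-p)*1000,r2
E
python3 - <<'E'
from h import *
c=np.array([(252,114),(600,202),(526,438),(173,344)],float)
px=c/[3.8,3.5]+[235,140]
v,res=fit(unproj('top',px,.072)); print(v,res.round(1))
cs,sn=np.cos(v[2]),np.sin(v[2]); Q=np.array([[cs,-sn],[sn,cs]])
np.save('box.npy',v)
for n,b in dict(front=(-.063,0),back=(.063,0),left=(0,.088),right=(0,-.088)).items(): print(n,(Q@b+v[:2]).round(4))
# edge check in side view
print((proj('side',[[*(Q@b+v[:2]),.072] for b in [(.075,.1),(.075,-.1),(-.075,-.1),(-.075,.1)]])-[270,190])*4)
s=status.sense(); print(R.from_quat(s['tool_rot']).as_matrix().round(3))
print(move([*(Q@(-.063,0)+v[:2]),.2],Q@(0,1))[:2], s['q'][5])
E
```

```text
[ 0.58201698 -0.09181267 -0.30632099] [[ 2.   0.9]
 [ 0.2 -0.6]
 [-1.9 -2.4]
 [-0.3  2.1]]
front [ 0.5219 -0.0728]
back [ 0.6421 -0.1108]
left [ 0.6086 -0.0079]
right [ 0.5555 -0.1757]
[[364.96266556  58.62687686]
 [564.73810401 257.09385653]
 [317.90370503 353.36693441]
 [138.23014787 133.1563144 ]]
[[-0.001 -0.907  0.422]
 [-0.002  0.422  0.907]
 [-1.     0.    -0.002]]
(np.float64(-0.12948384401475765), array([   1.65683714, -439.1511035 , -531.10474551])) -0.17853251707319148
```

Request:
{"name": "arm_command", "arguments": {
  "series": [
    [[0,-22,-26.5,-0.13],[0,-22,-26.5,0],[0,-22,-26.5,0],[0,-22,-26.5,0],[0,-22,-26.5,0],[0,-22,-26.5,0],[0,-22,-26.5,0],[0,-22,-26.5,0],[0,-22,-26.5,0],[0,-22,-26.5,0]]
  ],
  "jaw": 0
}}

```text
t: 1.1
tcp_pos: [0.3896, 0.2449, 0.2016]
tool_rot: [-0.418, 0.57, 0.418, 0.57]
force: [-0.4, 0.7, 0.6]
finger_gap: -0.001
```

Request:
{"name": "arm_command", "arguments": {
  "series": [
    [[0,-22,-26.5,0],[0,-22,-26.5,0],[0,-22,-26.5,0],[0,-22,-26.5,0],[0,-22,-26.5,0],[0,-22,-26.5,0],[0,-22,-26.5,0],[0,-22,-26.5,0],[0,-22,-26.5,0],[0,-22,-26.5,0]]
  ]
}}

```text
t: 2.1
tcp_pos: [0.5196, -0.074, 0.2015]
tool_rot: [-0.418, 0.571, 0.418, 0.57]
force: [0.3, -0.8, -0.7]
finger_gap: -0.001
```

Request:
{"name": "arm_command", "arguments": {
  "series": [
    [[0,0,0,0],[0,0,0,0]]
  ]
}}

```text
t: 2.3
tcp_pos: [0.5191, -0.0731, 0.2013]
tool_rot: [-0.417, 0.571, 0.418, 0.57]
force: [-0.5, 0.3, 0.7]
finger_gap: -0.004
```

Run:
```python
from h import *
PE=ext('wrist'); im=snapshot('wrist')[:,:,::-1].copy(); v=np.load('box.npy'); 
import pickle; pickle.dump(PE,open('pe1.pkl','wb'))
cs,sn=np.cos(v[2]),np.sin(v[2]); Q=np.array([[cs,-sn],[sn,cs]])
def d(b,z,c):
    for p in proj('wrist',[[*(Q@x+v[:2]),z] for x in b],PE): cv2.circle(im,tuple(int(round(t)) for t in p),3,c,-1)
d([(.075,.1),(.075,-.1),(-.075,-.1),(-.075,.1)],.072,(0,0,255))
d([(-.063,0),(.063,0),(0,.088),(0,-.088)],.08,(0,255,0))
cv2.imwrite('pics/w1.png',im); s=status.sense(); print(s['t'],s['tcp_pos'],s['tool_rot'],s['finger_gap'],s['force'],s['q'])
```

```text
2.35 [ 0.51861193 -0.07218265  0.20126589] [-0.41714013  0.57075115  0.4185971   0.57009973] -0.0021409372605594892 [-0.92555642 -0.52541156 -0.05426094] [-3.52143692e-01  3.93225129e-01  1.68428641e+00  4.25932656e-04
  1.06630717e+00 -1.61683637e+00]
```

View pics/w1.png

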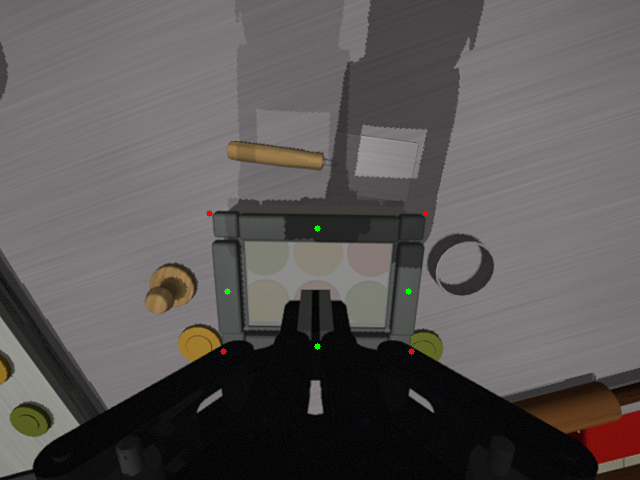

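The wrist view agrees with the fit: front outer corners are seen at (213,212) and (425,213) against predicted (209,213) and (425,213), i.e. within about 3 mm. Now for the front section.

```bash
cat > go.py <<'E'
import sys; from h import *
v=np.load('box.npy'); cs,sn=np.cos(v[2]),np.sin(v[2]); Q=np.array([[cs,-sn],[sn,cs]])
T=dict(front=((-.063,0),(0,1)),back=((.063,0),(0,1)),left=((0,.088),(1,0)),right=((0,-.088),(1,0)))
for n in sys.argv[1:]:
    b,z=T[n]; a,l,_=move([*(Q@b+v[:2]),.086],Q@z); print(n,a.round(3),l.round(1),status.sense()['q'][5].round(2))
E
python3 go.py front
```

```text
front 0.0 [115.3  -3.6   0.3] -1.62
```

Request:
{"name": "arm_command", "arguments": {
  "series": [
    [[20,-3.5,0,0],[25,0,0,0],[25,0,0,0],[25,0,0,0],[12,0,0,0],[5,0,0,0],[3,0,0,0],[0,0,0,0]]
  ]
}}

```text
t: 3.15
tcp_pos: [0.5233, -0.0736, 0.0873]
tool_rot: [-0.418, 0.57, 0.418, 0.57]
force: [-0.5, -0.3, -0.2]
finger_gap: -0.001
```

Request:
{"name": "arm_command", "arguments": {
  "series": [
    [[2,0,0,0],[2,0,0,0],[0,0,0,0]]
  ]
}}

```text
t: 3.45
tcp_pos: [0.523, -0.0739, 0.0831]
tool_rot: [-0.418, 0.57, 0.418, 0.57]
force: [0.2, -0.7, 0.6]
finger_gap: 0.002
```

Request:
{"name": "arm_command", "arguments": {
  "series": [
    [[2,0,0,0],[2,0,0,0],[0,0,0,0]]
  ]
}}

```text
t: 3.75
tcp_pos: [0.5227, -0.0737, 0.0785]
tool_rot: [-0.418, 0.57, 0.418, 0.57]
force: [0.3, -0.1, -0.2]
finger_gap: -0.0
```

Request:
{"name": "arm_command", "arguments": {
  "series": [
    [[2,0,0,0],[2,0,0,0],[0,0,0,0]]
  ]
}}

```text
t: 4.05
tcp_pos: [0.5227, -0.0737, 0.0745]
tool_rot: [-0.418, 0.57, 0.418, 0.57]
force: [1.1, -0.6, -0.1]
finger_gap: 0.002
```

Request:
{"name": "arm_command", "arguments": {
  "series": [
    [[1,0,0,0],[1,0,0,0],[0,0,0,0]]
  ]
}}

```text
t: 4.35
tcp_pos: [0.5228, -0.0737, 0.0727]
tool_rot: [-0.418, 0.57, 0.418, 0.57]
force: [0.4, -0.9, -0.1]
finger_gap: 0.006
```

Request:
{"name": "arm_command", "arguments": {
  "series": [
    [[1,0,0,0],[0,0,0,0],[0,0,0,0]]
  ]
}}

```text
t: 4.65
tcp_pos: [0.5229, -0.0738, 0.0718]
tool_rot: [-0.418, 0.57, 0.418, 0.57]
force: [-0.6, 0.8, 0.0]
finger_gap: 0.0
```

Request:
{"name": "arm_command", "arguments": {
  "series": [
    [[1,0,0,0],[0,0,0,0]]
  ]
}}

```text
t: 4.85
tcp_pos: [0.5229, -0.0738, 0.0707]
tool_rot: [-0.418, 0.57, 0.418, 0.57]
force: [-0.1, -0.4, -0.6]
finger_gap: 0.002
```

Request:
{"name": "arm_command", "arguments": {
  "series": [
    [[1,0,0,0],[0,0,0,0]]
  ]
}}

```text
t: 5.05
tcp_pos: [0.5228, -0.0737, 0.0697]
tool_rot: [-0.418, 0.57, 0.418, 0.57]
force: [0.1, 0.2, 0.2]
finger_gap: -0.002
```

Run:
```python
from h import *
a=snapshot('side')[:,:,::-1][190:330,270:470]; w=snapshot('wrist')[:,:,::-1][100:400,120:520]
im=np.hstack([cv2.resize(a,(428,300),interpolation=2),cv2.resize(w,(372,300))]); cv2.imwrite('pics/p1.png',im)
print(status.sense()['force'],status.sense()['tcp_pos'])
```

```text
[-0.30831558 -0.58812909 -0.3246276 ] [ 0.5228883  -0.07376639  0.06977197]
```

View pics/p1.png

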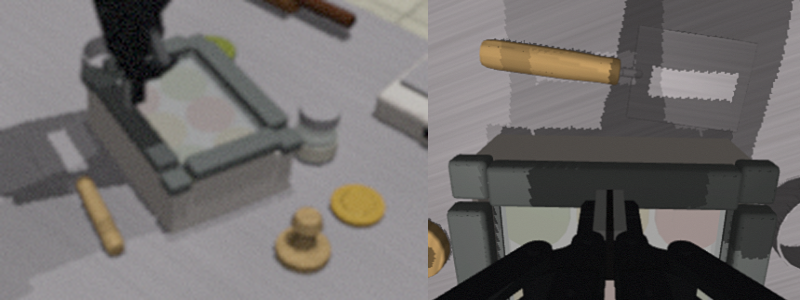

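Run:
```python
from h import *
p=camera_params('wrist'); PE=(p,p['mount'])
print('tool-frame pts', proj('wrist',[[0,0,0],[0,.011,0],[0,-.011,0],[0,0,.008],[-.01,.011,0],[.0,.022,0]],PE).round(0))
v=np.load('box.npy'); cs,sn=np.cos(v[2]),np.sin(v[2]); Q=np.array([[cs,-sn],[sn,cs]])
for z in(.072,.078): print(z,proj('wrist',[[*(Q@b+v[:2]),z] for b in[(-.075,0),(-.051,0),(-.075,.1),(-.075,-.1)]]).round(0))
# tool-plane measured: which tool y does pixel row 290 correspond to at tool x=0 ; bar edges rows 263,307
for nm,r in(('tip',290),('barout',263),('barin',307)):
    q=unproj('wrist',[(318,r)],.0697)[0]; s=status.sense()
    print(nm,R.from_quat(s['tool_rot']).inv().apply(q-s['tcp_pos']).round(4)*1000)
```

```text
tool-frame pts [[317. 282.]
 [317. 263.]
 [317. 299.]
 [331. 282.]
 [317. 270.]
 [317. 245.]]
0.072 [[318. 261.]
 [318. 301.]
 [500. 261.]
 [136. 261.]]
0.078 [[318. 265.]
 [318. 306.]
 [506. 265.]
 [130. 265.]]
tip [ 0.1 -5.3  0.7]
barout [ 0.1 11.2  0.6]
barin [  0.1 -16.2   0.7]
```

Run:
```python
from h import *
w=snapshot('wrist')[:,:,::-1][240:340,250:390]; s=snapshot('side')[:,:,::-1][195:275,280:380]
w=np.clip(w.astype(float)*2,0,255); s=np.clip(s.astype(float)*2,0,255)
cv2.imwrite('pics/p2.png',np.hstack([cv2.resize(w,(490,350),interpolation=2)[:350],cv2.resize(s,(438,350),interpolation=2)])[:, :800] if 0 else np.vstack([cv2.resize(w,(420,300),interpolation=2),cv2.resize(s,(420,300),interpolation=2)]))
```

```text
[ WARN:0@3.144] global loadsave.cpp:1063 imwrite_ Unsupported depth image for selected encoder is fallbacked to CV_8U.
```

View pics/p2.png

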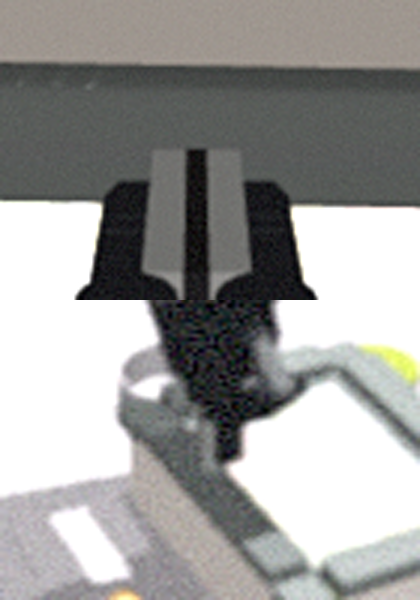

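Run:
```python
from h import *
s=status.sense(); M=R.from_quat(s['tool_rot']).as_matrix()
g=lambda x,y,z: s['tcp_pos']+M@np.array([x,y,z])/1000
for x in(0,-10,-20,-30):
  for y in(11,0,-11):
    P=np.array([g(x,y,-14),g(x,y,0),g(x,y,14)])
    print(x,y,'side crop',((proj('side',P)-[280,195])*[4.2,3.75]+[0,300]).round(0).tolist(),'wrist crop',((proj('wrist',P)-[250,240])*3).round(0).tolist())
```

```text
0 11 side crop [[209.0, 519.0], [196.0, 505.0], [183.0, 491.0]] wrist crop [[125.0, 70.0], [201.0, 70.0], [276.0, 70.0]]
0 0 side crop [[228.0, 513.0], [215.0, 499.0], [202.0, 485.0]] wrist crop [[126.0, 125.0], [201.0, 125.0], [275.0, 125.0]]
0 -11 side crop [[247.0, 507.0], [234.0, 493.0], [220.0, 479.0]] wrist crop [[127.0, 177.0], [200.0, 177.0], [273.0, 177.0]]
-10 11 side crop [[209.0, 506.0], [196.0, 491.0], [183.0, 477.0]] wrist crop [[121.0, 91.0], [201.0, 91.0], [281.0, 91.0]]
-10 0 side crop [[228.0, 500.0], [215.0, 485.0], [202.0, 471.0]] wrist crop [[123.0, 148.0], [201.0, 148.0], [279.0, 148.0]]
-10 -11 side crop [[248.0, 494.0], [234.0, 479.0], [221.0, 465.0]] wrist crop [[124.0, 203.0], [201.0, 203.0], [277.0, 203.0]]
-20 11 side crop [[209.0, 492.0], [196.0, 478.0], [183.0, 464.0]] wrist crop [[117.0, 115.0], [201.0, 115.0], [286.0, 115.0]]
-20 0 side crop [[229.0, 486.0], [215.0, 472.0], [202.0, 458.0]] wrist crop [[118.0, 174.0], [201.0, 175.0], [284.0, 175.0]]
-20 -11 side crop [[248.0, 480.0], [234.0, 466.0], [221.0, 452.0]] wrist crop [[120.0, 232.0], [201.0, 232.0], [282.0, 232.0]]
-30 11 side crop [[209.0, 479.0], [196.0, 464.0], [182.0, 450.0]] wrist crop [[112.0, 141.0], [202.0, 141.0], [291.0, 141.0]]
-30 0 side crop [[229.0, 473.0], [215.0, 458.0], [202.0, 444.0]] wrist crop [[114.0, 204.0], [202.0, 204.0], [289.0, 204.0]]
-30 -11 side crop [[248.0, 466.0], [234.0, 452.0], [221.0, 438.0]] wrist crop [[116.0, 264.0], [201.0, 264.0], [287.0, 264.0]]
```

The pictures show the tips about 30 mm short of where the TCP reading puts them: grey tip edge at crop (150–243, 150), bar still raised, and no force at z = 0.070. I'll trust the images and the force reading, and descend in small steps.

Request:
{"name": "arm_command", "arguments": {
  "series": [
    [[3,0,0,0],[3,0,0,0],[3,0,0,0],[0,0,0,0]]
  ]
}}

```text
t: 5.65
tcp_pos: [0.5225, -0.0736, 0.0602]
tool_rot: [-0.418, 0.571, 0.418, 0.57]
force: [-0.9, -0.0, -0.0]
finger_gap: -0.003
```

Request:
{"name": "arm_command", "arguments": {
  "series": [
    [[2,0,0,0],[2,0,0,0],[0,0,0,0]]
  ]
}}

```text
t: 5.95
tcp_pos: [0.5227, -0.0737, 0.0565]
tool_rot: [-0.418, 0.57, 0.418, 0.57]
force: [-0.3, -0.1, 1.1]
finger_gap: 0.001
```

Request:
{"name": "arm_command", "arguments": {
  "series": [
    [[2,0,0,0],[2,0,0,0],[0,0,0,0]]
  ]
}}

```text
t: 6.25
tcp_pos: [0.5227, -0.0737, 0.0525]
tool_rot: [-0.418, 0.57, 0.418, 0.57]
force: [-0.2, -0.8, 0.2]
finger_gap: 0.001
```

Request:
{"name": "arm_command", "arguments": {
  "series": [
    [[2,0,0,0],[0,0,0,0]]
  ]
}}

```text
t: 6.45
tcp_pos: [0.5228, -0.0737, 0.0506]
tool_rot: [-0.418, 0.57, 0.418, 0.57]
force: [0.1, 0.7, -0.5]
finger_gap: -0.003
```

Request:
{"name": "arm_command", "arguments": {
  "series": [
    [[2,0,0,0],[0,0,0,0]]
  ]
}}

```text
t: 6.65
tcp_pos: [0.523, -0.0738, 0.0492]
tool_rot: [-0.418, 0.57, 0.418, 0.57]
force: [-0.3, -0.1, 3.3]
finger_gap: -0.004
```

Contact at reading 0.049, so the tips are about 30 mm above the TCP reading, which matches the images. Pressing on.

Request:
{"name": "arm_command", "arguments": {
  "series": [
    [[2,0,0,0],[0,0,0,0]]
  ]
}}

```text
t: 6.85
tcp_pos: [0.523, -0.0738, 0.0474]
tool_rot: [-0.418, 0.57, 0.418, 0.57]
force: [-1.8, -0.1, 5.3]
finger_gap: 0.005
```

Request:
{"name": "arm_command", "arguments": {
  "series": [
    [[2,0,0,0],[0,0,0,0]]
  ]
}}

```text
t: 7.05
tcp_pos: [0.523, -0.0738, 0.0455]
tool_rot: [-0.418, 0.57, 0.418, 0.57]
force: [-1.6, 0.0, 6.1]
finger_gap: -0.002
```

Request:
{"name": "arm_command", "arguments": {
  "series": [
    [[2,0,0,0],[0,0,0,0]]
  ]
}}

```text
t: 7.25
tcp_pos: [0.523, -0.0738, 0.0436]
tool_rot: [-0.418, 0.57, 0.418, 0.57]
force: [-1.1, -0.1, 5.5]
finger_gap: -0.001
```

Request:
{"name": "arm_command", "arguments": {
  "series": [
    [[1,0,0,0],[0,0,0,0]]
  ]
}}

```text
t: 7.45
tcp_pos: [0.523, -0.0738, 0.0427]
tool_rot: [-0.418, 0.57, 0.418, 0.57]
force: [-2.1, 1.2, 7.0]
finger_gap: -0.002
```

Request:
{"name": "arm_command", "arguments": {
  "series": [
    [[1,0,0,0],[0,0,0,0]]
  ]
}}

```text
t: 7.65
tcp_pos: [0.523, -0.0738, 0.0425]
tool_rot: [-0.418, 0.57, 0.418, 0.57]
force: [-3.6, -0.7, 13.6]
finger_gap: -0.0
```

Request:
{"name": "arm_command", "arguments": {
  "series": [
    [[1,0,0,0],[0,0,0,0]]
  ]
}}

```text
t: 7.85
tcp_pos: [0.523, -0.0738, 0.0424]
tool_rot: [-0.418, 0.57, 0.418, 0.57]
force: [-3.8, 1.6, 20.6]
finger_gap: -0.001
```

Request:
{"name": "arm_command", "arguments": {
  "series": [
    [[1,0,0,0],[0,0,0,0]]
  ]
}}

```text
t: 8.05
tcp_pos: [0.5231, -0.0738, 0.0423]
tool_rot: [-0.419, 0.57, 0.418, 0.57]
force: [-5.7, 1.6, 28.3]
finger_gap: 0.004
```

The front section hit its hard stop at reading 0.0423 (28 N). Lifting, then on to the left section.

Request:
{"name": "arm_command", "arguments": {
  "series": [
    [[-10,0,0,0],[-15,0,0,0],[-15,0,0,0],[0,0,0,0]]
  ]
}}

```text
t: 8.45
tcp_pos: [0.5244, -0.0743, 0.0804]
tool_rot: [-0.419, 0.569, 0.417, 0.571]
force: [0.9, -0.2, 0.4]
finger_gap: -0.002
```

```bash
sed -i 's/,.086\]/,.064]/' go.py; python3 go.py left right back; python3 -c "
from h import *; print(status.sense()['tcp_pos'])"
```

```text
left -1.57 [ 16.6 -88.6 -60.2] -1.62
right -1.57 [ 16.6  87.4 -60.2] -1.62
back 0.001 [  16.9 -123.2    0.6] -1.62
[ 0.52440982 -0.07425232  0.08035265]
```

Request:
{"name": "arm_command", "arguments": {
  "series": [
    [[0,0,0,0.145],[0,0,0,0.145],[0,0,0,0.145],[0,0,0,0.145],[0,0,0,0.145],[0,0,0,0.145],[0,0,0,0.145],[0,0,0,0.145],[0,0,0,0.145],[0,0,0,0.145]]
  ]
}}

```text
t: 9.45
tcp_pos: [0.5225, -0.0736, 0.0778]
tool_rot: [0.068, 0.704, -0.067, 0.703]
force: [-0.1, -0.6, -0.3]
finger_gap: 0.004
```

Request:
{"name": "arm_command", "arguments": {
  "series": [
    [[0,15,10,0.121],[0,15,10,0],[0,15,10,0],[0,15,10,0],[0,15,10,0],[0,13.6,10,0],[0,0,0,0]]
  ]
}}

```text
t: 10.15
tcp_pos: [0.6068, -0.0048, 0.0779]
tool_rot: [0.107, 0.699, -0.107, 0.699]
force: [0.9, -0.1, 0.2]
finger_gap: 0.001
```

```bash
python3 go.py left;  python3 -c "
from h import *; print(status.sense()['tcp_pos'],status.sense()['t'])"
```

```text
left 0.002 [13.9 -2.5  2.6] 0.11
[ 0.60676206 -0.00476801  0.07787653] 10.15
```

Request:
{"name": "arm_command", "arguments": {
  "series": [
    [[5,-2.5,2.5,0],[8,0,0,0],[8,0,0,0],[4,0,0,0],[0,0,0,0]]
  ]
}}

```text
t: 10.65
tcp_pos: [0.6058, -0.009, 0.0526]
tool_rot: [0.108, 0.7, -0.108, 0.698]
force: [-0.3, -0.1, 0.5]
finger_gap: -0.001
```

Request:
{"name": "arm_command", "arguments": {
  "series": [
    [[2,0,0,0],[2,0,0,0],[0,0,0,0]]
  ]
}}

```text
t: 10.95
tcp_pos: [0.6069, -0.0089, 0.0498]
tool_rot: [0.108, 0.699, -0.108, 0.699]
force: [0.1, 0.8, 1.1]
finger_gap: 0.003
```

Request:
{"name": "arm_command", "arguments": {
  "series": [
    [[2,0,0,0],[0,0,0,0]]
  ]
}}

```text
t: 11.15
tcp_pos: [0.6073, -0.0089, 0.0485]
tool_rot: [0.108, 0.699, -0.108, 0.699]
force: [-1.1, -0.2, 2.9]
finger_gap: 0.003
```

Request:
{"name": "arm_command", "arguments": {
  "series": [
    [[2,0,0,0],[0,0,0,0]]
  ]
}}

```text
t: 11.35
tcp_pos: [0.6073, -0.0089, 0.0469]
tool_rot: [0.108, 0.699, -0.108, 0.699]
force: [-1.7, 0.4, 6.6]
finger_gap: -0.001
```

Request:
{"name": "arm_command", "arguments": {
  "series": [
    [[2,0,0,0],[0,0,0,0]]
  ]
}}

```text
t: 11.55
tcp_pos: [0.6073, -0.0089, 0.045]
tool_rot: [0.108, 0.699, -0.108, 0.699]
force: [-1.9, 0.0, 7.3]
finger_gap: 0.001
```

Request:
{"name": "arm_command", "arguments": {
  "series": [
    [[2,0,0,0],[1,0,0,0],[0,0,0,0]]
  ]
}}

```text
t: 11.85
tcp_pos: [0.6073, -0.0089, 0.0426]
tool_rot: [0.108, 0.698, -0.108, 0.699]
force: [-2.6, 0.3, 10.8]
finger_gap: -0.0
```

Request:
{"name": "arm_command", "arguments": {
  "series": [
    [[1,0,0,0],[0,0,0,0]]
  ]
}}

```text
t: 12.05
tcp_pos: [0.6073, -0.0089, 0.0425]
tool_rot: [0.108, 0.698, -0.108, 0.699]
force: [-4.8, 0.5, 15.4]
finger_gap: -0.0
```

Request:
{"name": "arm_command", "arguments": {
  "series": [
    [[1,0,0,0],[0,0,0,0]]
  ]
}}

```text
t: 12.25
tcp_pos: [0.6074, -0.0089, 0.0424]
tool_rot: [0.107, 0.698, -0.108, 0.699]
force: [-4.8, 1.2, 20.2]
finger_gap: 0.002
```

Left is home. Lift, then on to the right.

Request:
{"name": "arm_command", "arguments": {
  "series": [
    [[-10,0,0,0],[-15,0,0,0],[-15,0,0,0],[0,0,0,0],[0,0,0,0]]
  ]
}}

```text
t: 12.75
tcp_pos: [0.6072, -0.0089, 0.0791]
tool_rot: [0.108, 0.699, -0.108, 0.699]
force: [-1.0, 0.5, 0.4]
finger_gap: 0.001
```

```bash
python3 go.py right
```

```text
right 0.0 [  15.1 -174.6    0.9] 0.11
```

Request:
{"name": "arm_command", "arguments": {
  "series": [
    [[0,-20,0,0],[0,-25,0,0],[0,-30,0,0],[0,-30,0,0],[0,-30,0,0],[0,-25,0,0],[0,-14.5,1,0],[0,0,0,0],[0,0,0,0]]
  ]
}}

```text
t: 13.65
tcp_pos: [0.5552, -0.175, 0.0783]
tool_rot: [0.108, 0.699, -0.108, 0.698]
force: [-0.7, -0.0, 0.1]
finger_gap: 0.004
```

```bash
python3 go.py right
```

```text
right -0.0 [14.3 -0.6  0.5] -0.19
```

Request:
{"name": "arm_command", "arguments": {
  "series": [
    [[6,0,0,0],[8,0,0,0],[8,0,0,0],[3,0,0,0],[0,0,0,0]]
  ]
}}

```text
t: 14.15
tcp_pos: [0.5548, -0.1749, 0.0528]
tool_rot: [0.108, 0.7, -0.107, 0.698]
force: [-0.1, 1.2, -0.1]
finger_gap: -0.004
```

Request:
{"name": "arm_command", "arguments": {
  "series": [
    [[2,0,0,0],[2,0,0,0],[0,0,0,0]]
  ]
}}

```text
t: 14.45
tcp_pos: [0.5557, -0.1756, 0.0506]
tool_rot: [0.108, 0.699, -0.108, 0.699]
force: [-0.8, 0.4, 4.6]
finger_gap: -0.002
```

Request:
{"name": "arm_command", "arguments": {
  "series": [
    [[2,0,0,0],[0,0,0,0]]
  ]
}}

```text
t: 14.65
tcp_pos: [0.5557, -0.1756, 0.0489]
tool_rot: [0.108, 0.698, -0.108, 0.699]
force: [-1.8, 0.5, 5.8]
finger_gap: 0.001
```

Request:
{"name": "arm_command", "arguments": {
  "series": [
    [[2,0,0,0],[0,0,0,0]]
  ]
}}

```text
t: 14.85
tcp_pos: [0.5557, -0.1756, 0.047]
tool_rot: [0.108, 0.698, -0.108, 0.699]
force: [-1.2, 1.1, 6.8]
finger_gap: 0.003
```

Request:
{"name": "arm_command", "arguments": {
  "series": [
    [[1,0,0,0],[0,0,0,0]]
  ]
}}

```text
t: 15.05
tcp_pos: [0.5557, -0.1756, 0.0461]
tool_rot: [0.108, 0.698, -0.108, 0.699]
force: [-1.4, 0.8, 7.3]
finger_gap: 0.001
```

Request:
{"name": "arm_command", "arguments": {
  "series": [
    [[2,0,0,0],[1,0,0,0],[0,0,0,0]]
  ]
}}

```text
t: 15.35
tcp_pos: [0.5557, -0.1756, 0.0431]
tool_rot: [0.108, 0.698, -0.108, 0.699]
force: [-2.5, 2.0, 7.3]
finger_gap: -0.002
```

Request:
{"name": "arm_command", "arguments": {
  "series": [
    [[1,0,0,0],[0,0,0,0]]
  ]
}}

```text
t: 15.55
tcp_pos: [0.5557, -0.1756, 0.0425]
tool_rot: [0.108, 0.698, -0.108, 0.699]
force: [-2.3, 1.6, 10.2]
finger_gap: -0.002
```

Request:
{"name": "arm_command", "arguments": {
  "series": [
    [[1,0,0,0],[0,0,0,0]]
  ]
}}

```text
t: 15.75
tcp_pos: [0.5557, -0.1756, 0.0425]
tool_rot: [0.108, 0.698, -0.108, 0.699]
force: [-3.5, 2.1, 16.1]
finger_gap: 0.002
```

Request:
{"name": "arm_command", "arguments": {
  "series": [
    [[1,0,0,0],[0,0,0,0]]
  ]
}}

```text
t: 15.95
tcp_pos: [0.5558, -0.1757, 0.0424]
tool_rot: [0.107, 0.698, -0.108, 0.699]
force: [-5.2, 2.8, 21.9]
finger_gap: 0.0
```

Right is home. Lift, turn back, on to the back section.

Request:
{"name": "arm_command", "arguments": {
  "series": [
    [[-10,0,0,0],[-15,0,0,0],[-15,0,0,0],[0,0,0,0],[0,0,0,0]]
  ]
}}

```text
t: 16.45
tcp_pos: [0.5555, -0.1757, 0.0789]
tool_rot: [0.108, 0.699, -0.108, 0.699]
force: [0.3, -1.0, 0.3]
finger_gap: 0.001
```

Request:
{"name": "arm_command", "arguments": {
  "series": [
    [[0,0,0,-0.145],[0,0,0,-0.145],[0,0,0,-0.145],[0,0,0,-0.145],[0,0,0,-0.145],[0,0,0,-0.145],[0,0,0,-0.145],[0,0,0,-0.145],[0,0,0,-0.145],[0,0,0,-0.145]]
  ]
}}

```text
t: 17.45
tcp_pos: [0.5546, -0.1753, 0.0775]
tool_rot: [-0.384, 0.594, 0.385, 0.593]
force: [0.3, 0.0, -0.3]
finger_gap: 0.005
```

Request:
{"name": "arm_command", "arguments": {
  "series": [
    [[0,0,0,-0.121],[0,0,0,0]]
  ]
}}

```text
t: 17.65
tcp_pos: [0.5547, -0.1753, 0.0776]
tool_rot: [-0.417, 0.571, 0.419, 0.57]
force: [-0.0, 0.3, 0.2]
finger_gap: -0.002
```

```bash
python3 go.py back
```

```text
back 0.0 [ 13.5 -63.9  87.8] -1.76
```

Request:
{"name": "arm_command", "arguments": {
  "series": [
    [[0,-10,15,0],[0,-15,20,0],[0,-15,20,0],[0,-15,20,0],[0,-9,13,0],[0,0,0,0],[0,0,0,0]]
  ]
}}

```text
t: 18.35
tcp_pos: [0.6423, -0.1105, 0.0783]
tool_rot: [-0.418, 0.571, 0.418, 0.57]
force: [0.3, 0.0, -0.4]
finger_gap: -0.002
```

```bash
python3 go.py back
```

```text
back 0.001 [14.3  0.1 -0.4] -1.61
```

Request:
{"name": "arm_command", "arguments": {
  "series": [
    [[6,0,0,0],[8,0,0,0],[8,0,0,0],[3,0,0,0],[0,0,0,0]]
  ]
}}

```text
t: 18.85
tcp_pos: [0.642, -0.111, 0.0527]
tool_rot: [-0.417, 0.571, 0.418, 0.57]
force: [0.2, 0.5, -0.1]
finger_gap: 0.001
```

Request:
{"name": "arm_command", "arguments": {
  "series": [
    [[2,0,0,0],[2,0,0,0],[0,0,0,0]]
  ]
}}

```text
t: 19.15
tcp_pos: [0.6431, -0.111, 0.05]
tool_rot: [-0.418, 0.57, 0.418, 0.57]
force: [0.3, -0.0, -0.9]
finger_gap: -0.0
```

Request:
{"name": "arm_command", "arguments": {
  "series": [
    [[2,0,0,0],[0,0,0,0]]
  ]
}}

```text
t: 19.35
tcp_pos: [0.6432, -0.111, 0.0489]
tool_rot: [-0.418, 0.57, 0.418, 0.57]
force: [-1.6, 0.3, 4.9]
finger_gap: -0.003
```

Request:
{"name": "arm_command", "arguments": {
  "series": [
    [[2,0,0,0],[1,0,0,0],[0,0,0,0]]
  ]
}}

```text
t: 19.65
tcp_pos: [0.6432, -0.111, 0.0464]
tool_rot: [-0.418, 0.57, 0.418, 0.57]
force: [-2.3, 0.7, 6.3]
finger_gap: -0.001
```

Request:
{"name": "arm_command", "arguments": {
  "series": [
    [[2,0,0,0],[1,0,0,0],[0,0,0,0]]
  ]
}}

```text
t: 19.95
tcp_pos: [0.6432, -0.111, 0.0435]
tool_rot: [-0.418, 0.57, 0.418, 0.57]
force: [-2.3, 0.7, 7.8]
finger_gap: 0.001
```

Request:
{"name": "arm_command", "arguments": {
  "series": [
    [[1,0,0,0],[0,0,0,0]]
  ]
}}

```text
t: 20.15
tcp_pos: [0.6432, -0.111, 0.0426]
tool_rot: [-0.418, 0.57, 0.418, 0.57]
force: [-2.3, 0.3, 7.7]
finger_gap: -0.001
```

Request:
{"name": "arm_command", "arguments": {
  "series": [
    [[1,0,0,0],[0,0,0,0]]
  ]
}}

```text
t: 20.35
tcp_pos: [0.6433, -0.111, 0.0425]
tool_rot: [-0.419, 0.57, 0.418, 0.57]
force: [-2.9, 0.9, 12.7]
finger_gap: 0.001
```

One more mm, then lift and back off toward the start to see it all.

Request:
{"name": "arm_command", "arguments": {
  "series": [
    [[1,0,0,0],[0,0,0,0]]
  ]
}}

```text
t: 20.55
tcp_pos: [0.6433, -0.111, 0.0425]
tool_rot: [-0.419, 0.57, 0.418, 0.57]
force: [-5.6, 2.1, 17.4]
finger_gap: -0.002
```

Request:
{"name": "arm_command", "arguments": {
  "series": [
    [[-10,0,0,0],[-20,0,0,0],[-30,0,0,0],[-30,0,0,0],[-30,0,0,0],[0,10,20,0],[0,15,25,0],[0,15,25,0],[0,15,25,0],[0,15,25,0]]
  ]
}}

```text
t: 21.55
tcp_pos: [0.6119, 0.0256, 0.1589]
tool_rot: [-0.418, 0.57, 0.418, 0.57]
force: [0.3, -0.1, -0.7]
finger_gap: 0.002
```

Request:
{"name": "arm_command", "arguments": {
  "series": [
    [[0,15,25,0],[0,15,25,0],[0,15,25,0],[0,15,25,0],[0,10,20,0],[0,0,0,0],[0,0,0,0]]
  ]
}}

```text
t: 22.25
tcp_pos: [0.5817, 0.1603, 0.1589]
tool_rot: [-0.419, 0.57, 0.418, 0.57]
force: [0.0, 0.4, 0.1]
finger_gap: 0.006
```

Run:
```python
from h import *
t=snapshot('top')[:,:,::-1];s=snapshot('side')[:,:,::-1]; a0=cv2.imread('pics/top0.png')
a=cv2.resize(s[190:330,270:470],(400,280),interpolation=2);b=cv2.resize(t[140:310,235:445],(400,324),interpolation=2);c=cv2.resize(cv2.absdiff(t,a0)[140:310,235:445],(400,324))
top=np.hstack([a,cv2.resize(cv2.imread('pics/side0.png')[190:330,270:470],(400,280),interpolation=2)])
cv2.imwrite('pics/f.png',np.vstack([top,np.hstack([b,np.clip(c.astype(int)*2,0,255).astype(np.uint8)])])[:600]); print(status.sense()['t'])
```

```text
22.35
```

View pics/f.png

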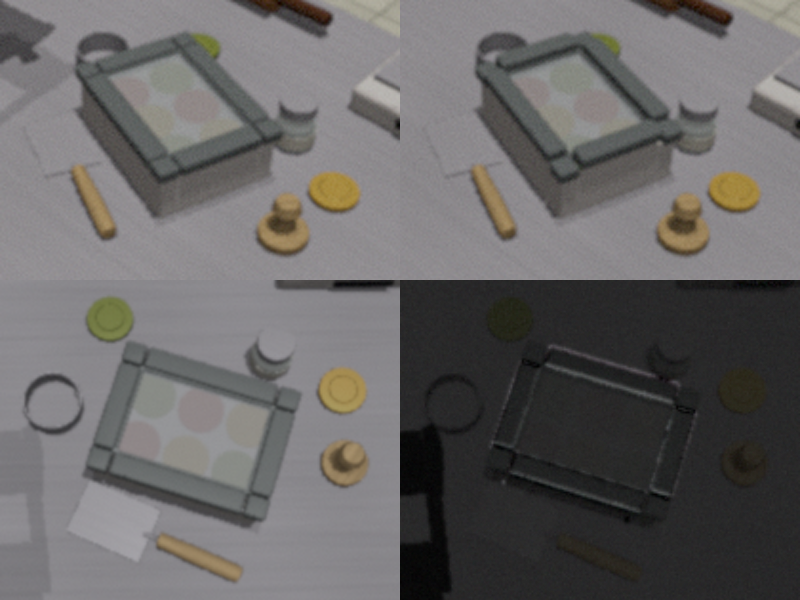

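All four sections (side crop, left panel) are now flush with the caps. The difference image shows change only at the bar edges, so nothing else has moved and the robot is clear. Handing in.

```bash
python3 -c "
from station import ticket; print(ticket.sign_off())"
```

```text
the job is handed in; nothing more can be done
None
```

The biscuit box is closed: I pressed each rim section at its middle with the shut fingertips, in the order front, left, right, back, and handed the job in at about 22 s of the 58 s allowed. No verdict was reported.

- **Hard stops:** all four sections stopped at the same TCP reading, about 0.0424 m. The force there rose from the 6–8 N seen while pressing to 17–28 N.
- **Last pictures:** side and top views show all four bars flush with the corner caps. The box and the other items stand where they were, and the arm is clear of everything.
- **Fingertip height:** the fingertips are really about 30 mm above the reported TCP. My first descent met nothing at a reading of 0.072 m, so I worked out the tip height from the images and confirmed it by contact at about 0.049 m.
- **Clip resistance:** the force while pressing was a little below the stated 9 N.

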